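Pack the denture-adjustment kit case

ROBOT

A 6-joint arm with a two-finger parallel gripper is mounted at the origin on a cart in front of the work surface, level with it; the furniture and walls round the work are solid. World frame = base frame: x ahead of the robot, y to its left, z up, the work surface at z = 0. Lengths are in m, angles in rad, forces in N, time in s.
With the tool pointing down it reaches from about 0.275 to 0.975 m from the base axis. Payload 8.4 kg.
Tool frame: the origin (TCP) lies at the very end of the fingers, on their centre line; the grasp point (between the pads) lies 19 mm behind it (robot.grasp_offset is the distance from the TCP to the grasp point, in m); z points along the fingers, y is the line along which they close (so a half turn about z gives the same grasp; the last joint's range is limited). The gripper opens to 92 mm and grips with 3 to 60 N. Pads are 20 mm wide; open, the fingers measure 128 mm over their backs; the gripper's body (75 mm by 189 mm) begins 69 mm behind the grasp point.
Start: joints at [1.255, 0.353, 1.633, -0, 1.155, -0.002], TCP at [0.193, 0.594, 0.215] pointing down, gripper open.
Joint ranges: [-2.63, 2.63], [-0.92, 2.1], [0.06, 2.66], [-1.3, 4.44], [0, 2.69], [-3.02, 3.02]. Speed limits (rad/s): [2.22, 2.22, 2.79, 3.14, 3.14, 3.14].

INTERFACE

Orientations are given as a unit quaternion [x, y, z, w].
In Python, from cell import robot gives the robot as it stands.
- The arm moves only by the tool send_rows, never from a script. Its argument "commands" is a list of rows, each a list of 3 entries, a list of its own where there are three numbers: the opening, from 0 (shut) to 1 (fully open), then the shift along the tool's x, y, z in mm, then the turn about the tool's z in rad. A call has 1 to 10 rows; each row is the pose to reach, as a shift and turn from the pose commanded when the call began, along the tool's axes at that moment; what a row does not reach only later rows make up. A row lasts 1/10 s, in which the tool goes at most 50 mm and 8.59 degrees, less where a joint would pass 70% of its speed; a pose out of reach is approached as far as the arm can. A call with a gripper value outside its range is refused whole. The fingers move at their own pace and stop on an object; "squeeze" is the grip in N (left out, the last holds). Time passes only in rows, so rows that repeat a pose let the fingers close. It gives the time, the measured TCP pose, the force, the opening and the grip force at its end, in the units of the state.
- robot.get_obs(): the state, without advancing time (a new reading comes with each control period).
- robot.camera(name): name is "scene" or "top"; returns a dict with "pixels" (420x560x3 uint8, red, green, blue), "fx", "fy", "cx", "cy" (pixels), "world_from_camera" (4x4, takes a point from camera to world coordinates). Camera axes: x right, y up, looking along -z (the intrinsics and any distortion apply to the point x, -y, -z); pixel columns grow to the right and rows downward; lengths in m; the calibration is good to about 2 mm. A picture is of the moment at which its call begins. There is no depth.
- robot.sign_off(): hands the job in; it is judged then, once.
Trained networks look in the newest picture that a camera, given by its name, has taken for a name from the list of things; names that differ only in an ending like _2 or _b are one class to them, and where a whole thing is asked for, a point or a joint stands for the part that bears it (a point fixed in the world has none). Each returns a list of dicts, best first, with "conf" (0 to 1); they miss things now and then, are a little off and sometimes report something else, mostly with a low value. They report only what shows in the picture. A call takes as long as a camera call.
- robot.spot_in(query, camera): "rect" ([left, top, width, height] in pixels, round what is visible of it).
- robot.outline_of(query, camera): "pixels" (420x560 bool, what is visible of it) and "rect" ([left, top, width, height] in pixels, round what is visible of it).
The state is a dict: "time": time; "joint_pos": joint angles; "qd": joint speeds; "tau": joint torques, N m; "tool_pos": TCP position; "orientation": TCP orientation; "contact_force": force on the tool from outside, world axes, zero at the start; "ft_torque": the same for the moment, N m; "grip_width": finger opening in m; "finger_force": force on a finger pad.
Only numpy, scipy, OpenCV 4.12 (cv2) and the standard library are available. Lean on these libraries where they do the work, as an engineer would, in place of code of your own. Each camera call takes 0.05 s, during which the arm holds its last target. There are 200 camera calls.

TASK

Pack the kit for the chairside denture adjustment into the open case: the yellow stone cast, the red-topped articulating pad, the black-lidded jar and the white-lidded jar, all lying just to the right of the case, each go upright and fully down into the holder of their own colour; then shut the case's lid. The white stone cast among them belongs to another patient: leave it where it is.

Things in the scene. Friction and masses are not known exactly. Their poses are not given: they have to be found in the camera images.
- yellow_cast_center (a point): yellow stone dental cast, part of the kit: 58 mm (its x) by 65 mm (its y), 33 mm high; only the base, 18 mm high, can be gripped, not the teeth. The point is its centre, 16.5 mm above the underside; z up. Grasp it across the 58 mm (along its x), low on the base.
- pad_center (a point): articulating pad, flat black block with a dull-red top, goes in the kit: 52 mm (its x) by 68 mm (its y), 14 mm high (solid to 12 mm). The point is its centre, 7 mm above the underside; z up. Grasp across the 52 mm (along its x).
- black_jar_center (a point): screw jar with a BLACK lid, goes in the kit: 47 mm diameter, 44 mm high, the ribbed lid being its top 14 mm. The point is on its axis, 22 mm above the underside; z up. Grasp round the lid.
- white_jar_center (a point): screw jar with a WHITE lid, goes in the kit: 55 mm diameter, 52 mm high, the ribbed lid being its top 14 mm. The point is on its axis, 26 mm above the underside; z up. Grasp round the lid.
- white_cast_center (a point): WHITE stone dental cast of another patient, same shape and size as the yellow one (58 x 65 x 33 mm): does not belong in the kit. The point is its centre, 16.5 mm above the underside. (The rail of a steel cart, 98 mm high, runs along the bench's slanting right edge, at least 80 mm from the centres of the things.)
- yellow_nest: yellow holder for the cast, fixed in the case: block 84 (its x) by 80 mm with a flat seat 12 mm above its underside; L-shaped corner stops 8 mm high leave a space of 75 (x) by 67 mm (y), with finger openings over 37 mm wide between them. The cast's 65 mm side (cast y) goes along the holder's x, either way round. Origin: centre of its underside; x points from the case's front to its hinge, z up.
- red_nest: red holder for the pad, fixed in the case: block 84 (its x) by 80 mm with a flat seat 12 mm above its underside; L-shaped corner stops 8 mm high leave a space of 76 (x) by 61 mm (y), with finger openings over 37 mm wide. The pad's 68 mm side (pad y) goes along the holder's x, either way round. Origin: centre of its underside; x points from the case's front to its hinge, z up.
- black_well: black holder for the black-lidded jar, fixed in the case: 84 x 80 x 13 mm with a round well 56 mm wide, its floor 3 mm above the underside. Origin: centre of its underside. The four holders stand two by two in the case (which is where changes), centres 86 mm apart in x, 82 mm in y. Fingers that close along a holder's y keep the hand clear of the raised lid.
- white_well: white holder for the white-lidded jar, fixed in the case: 84 x 80 x 13 mm with a round well 64 mm wide, its floor 3 mm above the underside. Origin: centre of its underside. The case is grey and fixed, 182 mm (holder x) by 198 mm outside, walls 4 mm thick and 64 mm high, 54 mm from the holders' centres at the sides.
- lid_edge (a point): middle of the free edge of the case's petrol-blue lid, a 184 x 200 x 5 mm plate. The hinge, at the far rim 64 mm up, is 184 mm away along the lid's own +x; lid y runs along it; lid z is its outer face, straight up when shut. It starts open, leaning back 5 to 15 deg from upright. A light push (1 N) from behind moves it; it stays near upright and falls shut softly from about 30 deg forward.

How it is judged:
By the outcome, as a careful person would: the job done as asked, in the order asked, and still so for the second after the job is handed in, with the robot touching nothing.
It also fails if it takes over 141 s, if anything falls off the work surface, if the arm or the gripper's body presses on something with over 40 N, if the wrist force passes 120 N, or if a joint passes its speed limit or range.

## Working session

There is one attempt and no reset: what is moved stays moved. The work goes in short steps, Python scripts to look and compute and a tool call to move; the robot and the scene stay as the last step left them, time stands still between calls to the robot, and variables do not carry over. Pictures are saved under pics/ and viewed, at most 14 in all, crops included, and the job is handed in when it is done.

Besides the shell and the picture viewer there is one more tool, called after "Request:" by a JSON object that holds its "method" and its "body". send_rows: Moves the arm, as the interface text tells. Its arguments: {"type":"object","properties":{"commands":{"type":"array"},"squeeze":{"type":"number"}},"required":["commands"]}

```bash
ls; mkdir -p pics; python3 - <<'E'
from cell import robot
import cv2,numpy as np
o=robot.get_obs()
for k in("time","tool_pos","orientation","grip_width","contact_force"):print(k,o[k])
for c in("scene","top"):
    d=robot.camera(c);cv2.imwrite(f"pics/{c}0.png",d["pixels"][:,:,::-1])
    print(c,d["fx"],d["fy"],d["cx"],d["cy"],[k for k in d]);print(np.round(d["world_from_camera"],4))
    for q in("yellow_cast_center","pad_center","black_jar_center","white_jar_center","white_cast_center","yellow_nest","red_nest","black_well","white_well","lid_edge"):
        print(q,[(np.round(r["rect"]).tolist(),round(r["conf"],2)) for r in robot.spot_in(q,c)][:3])
E
```

```text
pics
time 0.0
tool_pos [0.19275095 0.59401579 0.21386905]
orientation [ 1.56225851e-01  9.87721118e-01 -6.81515911e-04 -1.10794006e-04]
grip_width 0.09166792210445812
contact_force [-0.83798764  0.20629553 -0.05124457]
scene 535.8034267553318 535.8034267553318 283.056590862942 208.00545728828422 ['pixels', 'fx', 'fy', 'cx', 'cy', 'world_from_camera']
[[ 0.6779  0.5769 -0.4557  0.0714]
 [-0.7351  0.5354 -0.4158 -0.2296]
 [ 0.0041  0.6169  0.7871  0.83  ]
 [ 0.      0.      0.      1.    ]]
yellow_cast_center [([339.0, 189.0, 39.0, 28.0], 0.92)]
pad_center [([316.0, 308.0, 40.0, 32.0], 0.59)]
black_jar_center [([337.0, 242.0, 32.0, 33.0], 0.89)]
white_jar_center [([272.0, 254.0, 31.0, 41.0], 0.8)]
white_cast_center [([293.0, 212.0, 41.0, 37.0], 0.91), ([319.0, 311.0, 36.0, 26.0], 0.53)]
yellow_nest [([146.0, 176.0, 49.0, 38.0], 0.6)]
red_nest [([166.0, 149.0, 53.0, 44.0], 0.93)]
black_well [([201.0, 166.0, 48.0, 46.0], 0.78)]
white_well [([182.0, 195.0, 44.0, 36.0], 0.83)]
lid_edge [([184.0, 44.0, 89.0, 123.0], 0.95)]
top 486.96055832980664 486.96055832980664 285.38289718620194 207.8156238352808 ['pixels', 'fx', 'fy', 'cx', 'cy', 'world_from_camera']
[[ 0.0357  0.9791 -0.2003  0.3342]
 [-0.9994  0.0341 -0.0112  0.2022]
 [-0.0042  0.2006  0.9797  1.0114]
 [ 0.      0.      0.      1.    ]]
yellow_cast_center [([322.0, 135.0, 30.0, 34.0], 0.7)]
pad_center [([378.0, 245.0, 40.0, 40.0], 0.56), ([220.0, 240.0, 44.0, 48.0], 0.37)]
black_jar_center [([362.0, 198.0, 26.0, 25.0], 0.62)]
white_jar_center [([328.0, 242.0, 28.0, 30.0], 0.66)]
white_cast_center [([312.0, 198.0, 29.0, 25.0], 0.88)]
yellow_nest [([178.0, 244.0, 44.0, 49.0], 0.9)]
red_nest [([175.0, 208.0, 43.0, 44.0], 0.91)]
black_well [([218.0, 202.0, 39.0, 43.0], 0.65)]
white_well [([219.0, 241.0, 48.0, 43.0], 0.62)]
lid_edge [([134.0, 142.0, 126.0, 62.0], 0.77)]
```

```bash
python3 - <<'E'
import cv2
t=cv2.imread("pics/top0.png");cv2.imwrite("pics/top0c.png",cv2.resize(t[110:310,130:430],None,fx=2.66,fy=2.66,interpolation=cv2.INTER_CUBIC))
t=cv2.imread("pics/scene0.png");cv2.imwrite("pics/scene0c.png",cv2.resize(t[30:360,120:430],None,fx=1.8,fy=1.8,interpolation=cv2.INTER_CUBIC))
E
```

```text
(no output)
```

View pics/top0c.png

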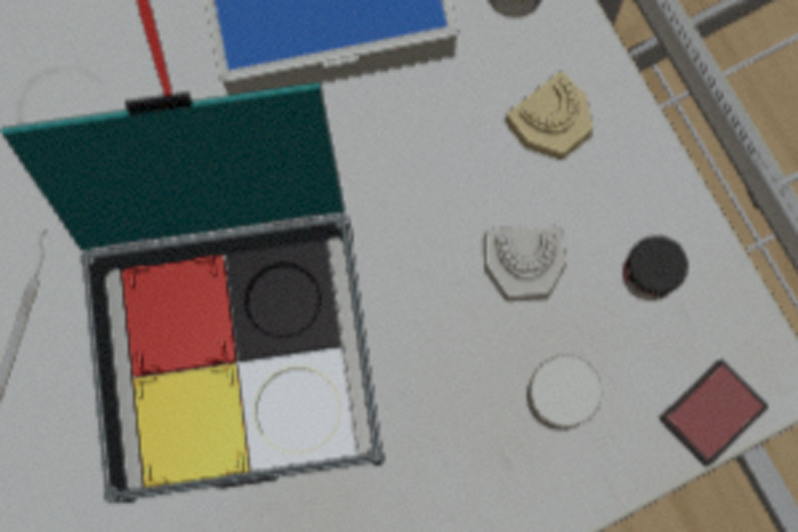

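View pics/scene0c.png

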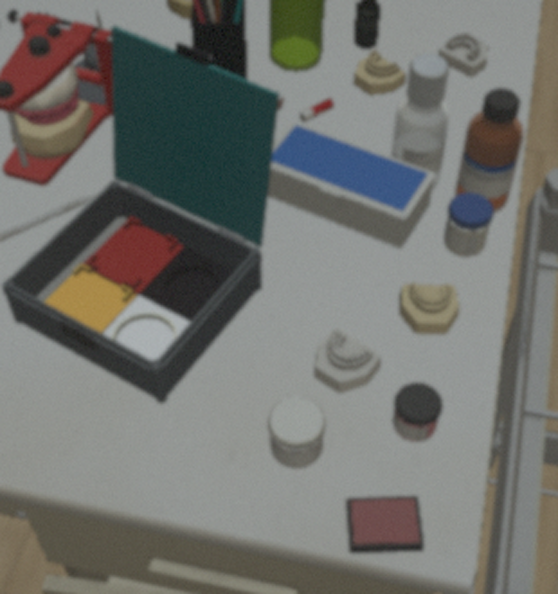

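The top view shows the case on the left (red and black holders at the back, yellow and white at the front). To its right, in crop pixels, are the yellow cast (552,115), white cast (525,262), black jar (657,267), white jar (565,392) and pad (714,412). Next I'll measure with the calibration.

```bash
cat > h.py <<'E'
from cell import robot
import cv2,numpy as np
def K(d):return np.array([[d["fx"],0,d["cx"]],[0,d["fy"],d["cy"]],[0,0,1]])
def P(d):
    W=np.linalg.inv(d["world_from_camera"]);F=np.diag([1,-1,-1,1.])
    return K(d)@(F@W)[:3]
def H(d,z): # plane z xy1 -> pixel
    p=P(d);return np.c_[p[:,0],p[:,1],p[:,2]*z+p[:,3]]
def to_plane(d,px,z):
    return cv2.perspectiveTransform(np.array(px,float).reshape(-1,1,2),np.linalg.inv(H(d,z)))[:,0]
def rect(d,c,half,z,s): # s px per m; image up=+x, left=+y
    n=int(2*half*s);A=np.array([[0,-1/s,c[0]+half],[-1/s,0,c[1]+half],[0,0,1]])
    return cv2.warpPerspective(d["pixels"][:,:,::-1],H(d,z)@A,(n,n),flags=cv2.WARP_INVERSE_MAP|cv2.INTER_CUBIC)
Z={"yellow_cast_center":.018,"pad_center":.014,"black_jar_center":.037,"white_jar_center":.045,"white_cast_center":.018,"yellow_nest":.018,"red_nest":.018,"black_well":.015,"white_well":.015}
E
python3 - <<'E'
from h import *
D={c:robot.camera(c) for c in("top","scene")}
for q,z in Z.items():
    for c,d in D.items():
        r=robot.outline_of(q,c)
        if not r: print(q,c,"none");continue
        m=r[0]["pixels"].astype(np.uint8)
        cs=max(cv2.findContours(m,cv2.RETR_EXTERNAL,cv2.CHAIN_APPROX_NONE)[0],key=cv2.contourArea)[:,0]
        w=to_plane(d,cs,z)
        ra=cv2.minAreaRect((w*1000).astype(np.float32))
        print(q,c,round(r[0]["conf"],2),np.round(ra[0],1),np.round(ra[1],1),round(ra[2],1))
t=[]
for c,d in D.items():
    t.append(np.hstack([rect(d,xy,.05,.018,3900) for xy in((.4915,.088),(.37,.105))]))
im=np.vstack(t)[:, :];cv2.imwrite("pics/casts.png",cv2.resize(im,(600,600)))
E
```

```text
yellow_cast_center top 0.55 [656.8 105.3] [57.5 65.4] 41.6
yellow_cast_center scene 0.67 [653.6 103.3] [67.4 64.3] 42.9
pad_center top 0.85 [428.8 -19.7] [53.6 69.3] 45.5
pad_center scene 0.76 [425.4 -21.7] [55.4 68.3] 45.0
black_jar_center top 0.93 [535.4  28.5] [42.9 50.6] 46.4
black_jar_center scene none
white_jar_center top 0.8 [435.3  97.4] [49.6 55.8] 2.0
white_jar_center scene 0.65 [428.8  92.1] [77.5 53.5] 42.8
white_cast_center top 0.67 [539.1 127.9] [57.5 60.6] 1.4
white_cast_center scene 0.86 [535.7 122.5] [66.5 69.1] 6.5
yellow_nest top 0.58 [403.7 379.3] [83.6 79.9] 10.2
yellow_nest scene 0.93 [414.5 381.8] [65.3 81.4] 10.5
red_nest top 0.68 [488.4 395.5] [86.4 83. ] 10.2
red_nest scene 0.9 [489.1 396. ] [91.8 81.5] 11.3
black_well top 0.59 [503.3 315.2] [85.3 79.4] 10.7
black_well scene 0.95 [502.4 322.8] [86.6 69.8] 10.8
white_well top 0.86 [419.8 299.4] [84.9 82.5] 9.3
white_well scene 0.56 [430.1 309.8] [63.4 70. ] 9.6
```

View casts.

```bash
python3 - <<'E'
from h import *
D={c:robot.camera(c) for c in("top","scene")}
t=[]
for c,d in D.items():
    t.append(np.hstack([rect(d,xy,.05,.018,3000) for xy in((.655,.105),(.535,.128))]))
cv2.imwrite("pics/casts2.png",np.vstack(t))
E
```

```text
(no output)
```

View pics/casts2.png

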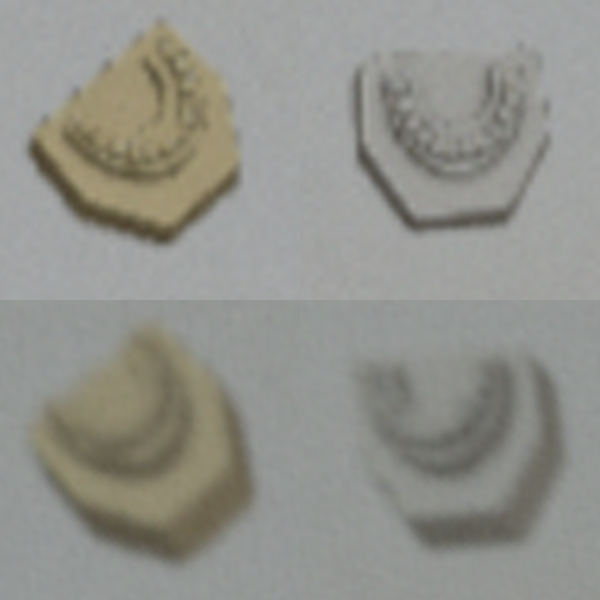

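The casts' 58 mm axis runs from the flat heel to the narrow front edge. For yellow that is about 42° in the world. Next: refine the centres with projected solid models, and check for obstacles near the yellow cast.

```bash
cat >> h.py <<'E'
def proj(d,p):
    q=(P(d)@np.c_[p,np.ones(len(p))].T).T;return q[:,:2]/q[:,2:]
a=np.linspace(0,2*np.pi,40)
def solid(kind,x,y,th,z0=0):
    if kind[0]=="c": b=np.c_[np.cos(a),np.sin(a)]*kind[1]/2
    else:
        b=np.array(kind[1])
    c,s=np.cos(th),np.sin(th);b=b@np.array([[c,s],[-s,c]])+[x,y]
    return np.vstack([np.c_[b,np.full(len(b),z0)],np.c_[b,np.full(len(b),z0+kind[2])]])
def box(w,l):return [(w/2,l/2),(-w/2,l/2),(-w/2,-l/2),(w/2,-l/2)]
hexa=[(-.029,.0325),(-.029,-.0325),(.007,-.0325),(.029,-.017),(.029,.017),(.007,.0325)]
KIND={"yellow_cast_center":("b",hexa,.020),"pad_center":("b",box(.052,.068),.014),"black_jar_center":("c",.047,.044),"white_jar_center":("c",.055,.052)}
from scipy.optimize import minimize
def fit(q,D,x0,use=("top","scene"),free=None,z0=0):
    Ms={c:robot.outline_of(q,c) for c in use};Ms={c:r[0]["pixels"].astype(np.uint8) for c,r in Ms.items() if r}
    def cost(p):
        t=0
        for c,m in Ms.items():
            h=cv2.convexHull(proj(D[c],solid(KIND[q],*p[:2],p[2] if len(p)>2 else 0,z0)).astype(np.float32))[:,0]
            im=np.zeros((420*4,560*4),np.uint8) if 0 else np.zeros(m.shape,np.uint8)
            cv2.fillConvexPoly(im,np.round(h*16).astype(np.int32),1,cv2.LINE_8,4)
            t+=1-(im&m).sum()/(im|m).sum()
        return t/len(Ms)
    x0=np.array(x0);sim=np.vstack([x0]+[x0+np.eye(len(x0))[i]*([.006,.006,.1][i]) for i in range(len(x0))])
    r=minimize(cost,x0,method="Nelder-Mead",options=dict(initial_simplex=sim,xatol=1e-4,fatol=1e-4))
    return r.x,r.fun,list(Ms)
E
python3 - <<'E'
from h import *
D={c:robot.camera(c) for c in("top","scene")}
G={"yellow_cast_center":(.656,.1035,np.radians(222.5)),"pad_center":(.428,-.02,np.radians(45)),"black_jar_center":(.535,.028),"white_jar_center":(.434,.096)}
for q,x0 in G.items():
    for use in(("top","scene"),("top",),("scene",)):
        try:
            x,f,u=fit(q,D,x0,use);print(q,u,np.round(x[:2]*1000,1),np.round(np.degrees(x[2:]),1),round(f,3))
        except Exception as e:print(q,use,"fail",e)
s=D["scene"]
print("vial,brown,white,bluebox",np.round(to_plane(s,[(378,169),(386.7,141),(352,124),(342,165)],0)*1000))
print("vial top blue",np.round(to_plane(s,[(120+470/1.8,30+207/1.8)],.05)*1000), "top cam",np.round(to_plane(D["top"],[(323.6,112)],.05)*1000))
# lid: free edge corners in top & scene
for c,px in(("top",[(130+5/2.66,110+130/2.66),(130+322/2.66,110+87/2.66)]),("scene",[(120+113/1.8,30+28/1.8),(120+277/1.8,30+96/1.8)])):
    print(c,np.round(to_plane(D[c],px,.245)*1000))
E
```

```text
yellow_cast_center ['top', 'scene'] [662.  103.6] [222.5] 0.176
yellow_cast_center ['top'] [660.  103.9] [222.7] 0.14
yellow_cast_center ['scene'] [660.5 104.7] [222.9] 0.191
pad_center ['top', 'scene'] [428. -21.] [43.] 0.086
pad_center ['top'] [428.9 -20.6] [44.] 0.065
pad_center ['scene'] [429.  -19.3] [42.2] 0.083
black_jar_center ['top', 'scene'] [535.8  27.8] [] 0.13
black_jar_center ['top'] [537.3  26.7] [] 0.107
black_jar_center ['scene'] [538.   29.6] [] 0.134
white_jar_center ['top', 'scene'] [438.3  99. ] [] 0.199
white_jar_center ['top'] [437.3  98.3] [] 0.257
white_jar_center ['scene'] [436.9 100.1] [] 0.14
vial,brown,white,bluebox [[763. 134.]
 [843. 169.]
 [834. 258.]
 [721. 196.]]
vial top blue [[779. 147.]] top cam [[739. 140.]]
top [[564. 466.]
 [599. 272.]]
scene [[562. 467.]
 [597. 273.]]
```

```bash
cat > go.py <<'E'
import sys,numpy as np
from cell import robot
from scipy.spatial.transform import Rotation as R
o=robot.get_obs();r=R.from_quat(o["orientation"]);M=r.as_matrix();p=np.array(o["tool_pos"])
phi=np.degrees(np.arctan2(M[1,1],M[0,1]))
print("t",round(o["time"],2),"tcp",np.round(p*1000,1),"phi",round(phi,1),"zax",np.round(M[:,2],3),"F",np.round(o["contact_force"],1),"w",round(o["grip_width"]*1000,1),"ff",np.round(o["finger_force"],1))
for a in sys.argv[1:]:
    x,y,z,f=map(float,a.split(","))
    t=-((f-phi+90)%180-90)
    print(a,"->",np.round(M.T@(np.array([x,y,z])-p*1000),1),"turn",round(np.radians(t),3))
E
python3 go.py 420,120,210,72 659,104,210,42.5 659,104,60,42.5
```

```text
t 3.1 tcp [192.9 594.5 214.6] phi 72.0 zax [-0. -0. -1.] F [-0.3 -0.9 -0.5] w 91.7 ff 0.0
420,120,210,72 -> [-362.5 -381.2    4.6] turn 0.0
659,104,210,42.5 -> [-594.7 -322.7    4.6] turn 0.515
659,104,60,42.5 -> [-594.7 -322.6  154.6] turn 0.515
```

Request:
{"method": "send_rows", "body": {"commands": [[1, [-362, -381, 5], 0], [1, [-362, -381, 5], 0], [1, [-362, -381, 5], 0], [1, [-362, -381, 5], 0], [1, [-362, -381, 5], 0], [1, [-362, -381, 5], 0], [1, [-362, -381, 5], 0], [1, [-362, -381, 5], 0], [1, [-362, -381, 5], 0], [1, [-362, -381, 5], 0]]}}

```text
time: 4.1
tool_pos: [0.4092, 0.1416, 0.2102]
orientation: [0.156, 0.988, 0.0, 0.0]
contact_force: [0.6, 0.9, 0.4]
grip_width: 0.0922
finger_force: 0.0
```

Request:
{"method": "send_rows", "body": {"commands": [[1, [-234, 58, 0], 0.515], [1, [-234, 58, 0], 0.515], [1, [-234, 58, 0], 0.515], [1, [-234, 58, 0], 0.515], [1, [-234, 58, 0], 0.515], [1, [-234, 58, 0], 0.515], [1, [-234, 58, 0], 0.515], [1, [-234, 58, 0], 0.515], [1, [-234, 58, 0], 0.515], [1, [-234, 58, 0], 0.515]]}}

```text
time: 5.1
tool_pos: [0.6483, 0.1266, 0.2104]
orientation: [0.402, 0.915, 0.0, 0.0]
contact_force: [-0.3, 0.0, 0.5]
grip_width: 0.0919
finger_force: 0.0
```

```bash
python3 go.py 659,104,50,42.5 659,104,3,42.5
```

```text
t 5.1 tcp [648.3 126.6 210.4] phi 42.5 zax [ 0.  0. -1.] F [-0.3  0.   0.5] w 91.9 ff 0.0
659,104,50,42.5 -> [-23.9  -7.5 160.4] turn 0.001
659,104,3,42.5 -> [-23.9  -7.5 207.4] turn 0.001
```

Request:
{"method": "send_rows", "body": {"commands": [[1, [-24, -7.5, 40], 0], [1, [-24, -7.5, 90], 0], [1, [-24, -7.5, 135], 0], [1, [-24, -7.5, 160], 0], [1, [-24, -7.5, 180], 0], [1, [-24, -7.5, 195], 0], [1, [-24, -7.5, 203], 0], [1, [-24, -7.5, 206.5], 0], [1, [-24, -7.5, 206.5], 0]]}}

```text
time: 6.0
tool_pos: [0.6601, 0.1037, 0.0038]
orientation: [0.403, 0.915, 0.0, 0.0]
contact_force: [-0.7, 0.7, 0.6]
grip_width: 0.0921
finger_force: 0.0
```

Request:
{"method": "send_rows", "body": {"commands": [[0.5, [0, 0, 0], 0], [0.5, [0, 0, 0], 0], [0.5, [0, 0, 0], 0], [0.5, [0, 0, 0], 0], [0.5, [0, 0, 0], 0], [0.5, [0, 0, 0], 0], [0.5, [0, 0, 0], 0], [0.5, [0, 0, 0], 0]], "squeeze": 20}}

```text
time: 6.8
tool_pos: [0.6599, 0.1036, 0.0036]
orientation: [0.403, 0.915, 0.0, 0.0]
contact_force: [-0.7, -0.7, 3.1]
grip_width: 0.0561
finger_force: 20.0
```

Request:
{"method": "send_rows", "body": {"commands": [[0.5, [0, 0, -10], 0], [0.5, [0, 0, -35], 0], [0.5, [0, 0, -80], 0], [0.5, [0, 0, -125], 0], [0.5, [0, 0, -130], 0]], "squeeze": 25}}

```text
time: 7.3
tool_pos: [0.6632, 0.1042, 0.14]
orientation: [0.403, 0.915, 0.002, 0.004]
contact_force: [0.4, 0.4, -0.5]
grip_width: 0.0561
finger_force: 24.7
```

```bash
python3 go.py 430,150,133,100.5 404,379.8,130,100.5
```

```text
t 7.3 tcp [663.2 104.2 140. ] phi 42.5 zax [ 0.009  0.001 -1.   ] F [ 0.4  0.4 -0.5] w 56.1 ff 24.7
430,150,133,100.5 -> [ 191.4 -141.     5. ] turn -1.012
404,379.8,130,100.5 -> [378.4  -4.9   8.1] turn -1.012
```

Request:
{"method": "send_rows", "body": {"commands": [[0.5, [190, -139, 0], -1.012], [0.5, [190, -139, 0], -1.012], [0.5, [190, -139, 0], -1.012], [0.5, [190, -139, 0], -1.012], [0.5, [190, -139, 0], -1.012], [0.5, [190, -139, 0], -1.012], [0.5, [190, -139, 0], -1.012], [0.5, [190, -139, 0], -1.012], [0.5, [190, -139, 0], -1.012]]}}

```text
time: 8.2
tool_pos: [0.4288, 0.1497, 0.1332]
orientation: [-0.09, 0.996, -0.0, -0.0]
contact_force: [0.0, -0.0, -0.1]
grip_width: 0.0557
finger_force: 24.7
```

```bash
python3 go.py 404,379.8,130,100.5
```

```text
t 8.2 tcp [428.8 149.7 133.2] phi 100.3 zax [-0. -0. -1.] F [ 0.  -0.  -0.1] w 55.7 ff 24.7
404,379.8,130,100.5 -> [-16.8 230.9   3.2] turn -0.004
```

Request:
{"method": "send_rows", "body": {"commands": [[0.5, [-17, 231, 3], -0.004], [0.5, [-17, 231, 3], -0.004], [0.5, [-17, 231, 3], -0.004], [0.5, [-17, 231, 3], -0.004], [0.5, [-17, 231, 3], -0.004], [0.5, [-17, 231, 3], -0.004], [0.5, [-17, 231, 3], -0.004]]}}

```text
time: 8.9
tool_pos: [0.4031, 0.3798, 0.1297]
orientation: [-0.093, 0.996, -0.001, -0.001]
contact_force: [0.1, -0.3, -0.1]
grip_width: 0.0556
finger_force: 24.7
```

```bash
python3 go.py 404,379.8,60,100.5; python3 - <<'E'
from h import *
D={c:robot.camera(c) for c in("top","scene")}
im=np.hstack([cv2.resize(D["top"]["pixels"][180:320,130:290,::-1],(400,350),interpolation=2),cv2.resize(D["scene"]["pixels"][100:240,130:290,::-1],(400,350),interpolation=2)])
cv2.imwrite("pics/hold1.png",im)
E
```

```text
t 8.9 tcp [403.1 379.8 129.7] phi 100.7 zax [-0.001 -0.001 -1.   ] F [ 0.1 -0.3 -0.1] w 55.6 ff 24.7
404,379.8,60,100.5 -> [-0.9 -0.1 69.7] turn 0.003
```

View pics/hold1.png

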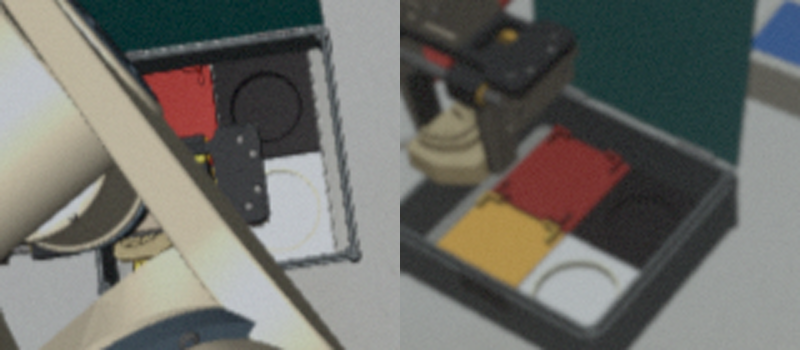

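The cast hangs level in the fingers, at about (440,145) in the right half of the picture, over the yellow holder. Lowering.

Request:
{"method": "send_rows", "body": {"commands": [[0.5, [-1, 0, 30], 0.003], [0.5, [-1, 0, 60], 0.003], [0.5, [-1, 0, 80], 0.003], [0.5, [-1, 0, 92], 0.003], [0.5, [-1, 0, 100], 0.003], [0.5, [-1, 0, 104], 0.003], [0.5, [-1, 0, 106], 0.003], [0.5, [-1, 0, 107], 0.003], [0.5, [-1, 0, 107], 0.003]]}}

```text
time: 9.9
tool_pos: [0.4048, 0.3804, 0.0238]
orientation: [-0.092, 0.996, 0.0, 0.0]
contact_force: [0.5, 1.1, -1.8]
grip_width: 0.0557
finger_force: 24.7
```

Request:
{"method": "send_rows", "body": {"commands": [[0.5, [0, 0, 0.5], 0], [0.5, [0, 0, 1], 0], [0.5, [0, 0, 1.5], 0], [0.5, [0, 0, 1.5], 0]]}}

```text
time: 10.3
tool_pos: [0.4045, 0.3801, 0.0218]
orientation: [-0.092, 0.996, -0.0, -0.0]
contact_force: [0.4, -0.7, -0.0]
grip_width: 0.0558
finger_force: 24.7
```

Request:
{"method": "send_rows", "body": {"commands": [[0.5, [0, 0, 0.5], 0], [0.5, [0, 0, 1], 0], [0.5, [0, 0, 1.5], 0], [0.5, [0, 0, 1.5], 0]]}}

```text
time: 10.7
tool_pos: [0.4045, 0.3801, 0.0202]
orientation: [-0.092, 0.996, -0.0, -0.0]
contact_force: [-0.7, 0.6, -1.0]
grip_width: 0.0557
finger_force: 24.7
```

Request:
{"method": "send_rows", "body": {"commands": [[0.5, [0, 0, 0.5], 0], [0.5, [0, 0, 1], 0], [0.5, [0, 0, 1.5], 0], [0.5, [0, 0, 1.5], 0]]}}

```text
time: 11.1
tool_pos: [0.4046, 0.3802, 0.0195]
orientation: [-0.092, 0.996, 0.0, 0.0]
contact_force: [-1.9, -1.9, 8.0]
grip_width: 0.0557
finger_force: 25.3
```

Request:
{"method": "send_rows", "body": {"commands": [[0.7, [0, 0, -0.5], 0], [0.7, [0, 0, -0.5], 0], [0.7, [0, 0, -0.5], 0], [0.7, [0, 0, -0.5], 0], [0.7, [0, 0, -10], 0], [0.7, [0, 0, -25], 0], [0.7, [0, 0, -60], 0], [0.7, [0, 0, -105], 0], [0.7, [0, 0, -110], 0]]}}

```text
time: 12.0
tool_pos: [0.4071, 0.3825, 0.1351]
orientation: [-0.092, 0.996, 0.003, 0.004]
contact_force: [0.4, -0.4, 0.4]
grip_width: 0.0646
finger_force: 0.0
```

```bash
python3 go.py 430,150,130,44 428,-20.5,130,44
```

```text
t 12.0 tcp [407.1 382.5 135.1] phi 100.6 zax [ 0.006  0.006 -1.   ] F [ 0.4 -0.4  0.4] w 64.6 ff 0.0
430,150,130,44 -> [  20.1 -232.8    3.9] turn 0.987
428,-20.5,130,44 -> [  53.2 -400.1    2.8] turn 0.987
```

Request:
{"method": "send_rows", "body": {"commands": [[1, [53, -398, 0], 0], [1, [53, -398, 0], 0.2], [1, [53, -398, 0], 0.987], [1, [53, -398, 0], 0.987], [1, [53, -398, 0], 0.987], [1, [53, -398, 0], 0.987], [1, [53, -398, 0], 0.987], [1, [53, -398, 0], 0.987], [1, [53, -398, 0], 0.987], [1, [53, -398, 0], 0.987]]}}

```text
time: 13.0
tool_pos: [0.4254, -0.022, 0.1293]
orientation: [0.392, 0.92, 0.0, 0.0]
contact_force: [0.3, 0.4, -0.2]
grip_width: 0.092
finger_force: 0.0
```

```bash
python3 go.py 428,-20.5,3.5,44; python3 - <<'E'
from h import *
D={c:robot.camera(c) for c in("top","scene")}
im=np.hstack([cv2.resize(D["top"]["pixels"][180:320,130:290,::-1],(400,350),interpolation=2),cv2.resize(D["scene"]["pixels"][100:240,130:290,::-1],(400,350),interpolation=2)])
cv2.imwrite("pics/placed1.png",im)
E
```

```text
t 13.0 tcp [425.4 -22.  129.3] phi 43.8 zax [ 0.001  0.    -1.   ] F [ 0.3  0.4 -0.2] w 92.0 ff 0.0
428,-20.5,3.5,44 -> [ -0.7   2.8 125.8] turn -0.003
```

View pics/placed1.png

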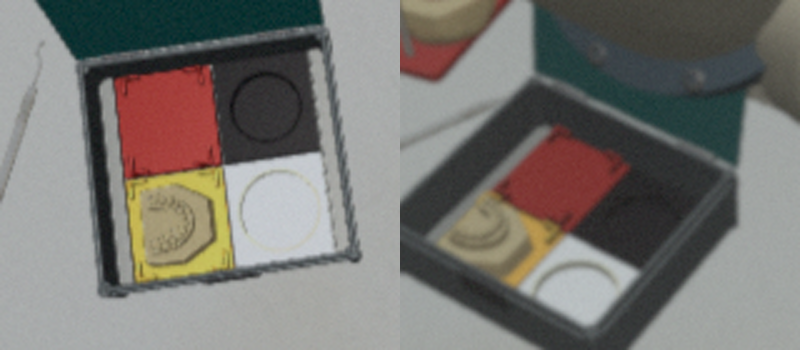

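The cast sits inside the yellow holder's stops, centred at about (178,225) in the left half. Now the pad.

Request:
{"method": "send_rows", "body": {"commands": [[1, [-1, 2.5, 40], 0], [1, [-1, 2.5, 80], 0], [1, [-1, 2.5, 105], 0], [1, [-1, 2.5, 117], 0], [1, [-1, 2.5, 123], 0], [1, [-1, 2.5, 125.5], 0], [1, [-1, 2.5, 125.5], 0]]}}

```text
time: 13.8
tool_pos: [0.4281, -0.0191, 0.0036]
orientation: [0.39, 0.921, 0.0, 0.0]
contact_force: [0.2, -0.5, 0.4]
grip_width: 0.0923
finger_force: 0.0
```

Request:
{"method": "send_rows", "body": {"commands": [[0.45, [0, 0, 0], 0], [0.45, [0, 0, 0], 0], [0.45, [0, 0, 0], 0], [0.45, [0, 0, 0], 0], [0.45, [0, 0, 0], 0], [0.45, [0, 0, 0], 0], [0.45, [0, 0, 0], 0], [0.45, [0, 0, 0], 0]], "squeeze": 20}}

```text
time: 14.6
tool_pos: [0.4279, -0.0199, 0.0034]
orientation: [0.391, 0.921, -0.0, 0.0]
contact_force: [-0.9, -1.0, 5.2]
grip_width: 0.0513
finger_force: 20.0
```

Request:
{"method": "send_rows", "body": {"commands": [[0.45, [0, 0, -8], 0], [0.45, [0, 0, -30], 0], [0.45, [0, 0, -70], 0], [0.45, [0, 0, -110], 0], [0.45, [0, 0, -125], 0], [0.45, [0, 0, -125], 0]]}}

```text
time: 15.2
tool_pos: [0.4295, -0.0199, 0.1308]
orientation: [0.391, 0.921, 0.001, 0.002]
contact_force: [0.2, 0.3, -2.0]
grip_width: 0.0521
finger_force: 20.0
```

```bash
python3 go.py 430,150,130,100.5 488.6,395.5,130,100.5
```

```text
t 15.2 tcp [429.5 -19.9 130.8] phi 44.0 zax [ 0.005 -0.    -1.   ] F [ 0.2  0.3 -2. ] w 52.1 ff 20.0
430,150,130,100.5 -> [121.8 118.4   0.8] turn -0.986
488.6,395.5,130,100.5 -> [257.7 331.1   1. ] turn -0.986
```

Request:
{"method": "send_rows", "body": {"commands": [[0.45, [122, 118, 0], -0.986], [0.45, [122, 118, 0], -0.986], [0.45, [122, 118, 0], -0.986], [0.45, [122, 118, 0], -0.986], [0.45, [122, 118, 0], -0.986], [0.45, [122, 118, 0], -0.986], [0.45, [122, 118, 0], -0.986], [0.45, [122, 118, 0], -0.986]]}}

```text
time: 16.0
tool_pos: [0.4269, 0.1497, 0.127]
orientation: [-0.092, 0.996, -0.0, -0.001]
contact_force: [-0.5, -0.8, -1.7]
grip_width: 0.0517
finger_force: 20.0
```

```bash
python3 go.py 488.6,395.5,130,100.5
```

```text
t 16.0 tcp [426.9 149.7 127. ] phi 100.6 zax [-0.002 -0.001 -1.   ] F [-0.5 -0.8 -1.7] w 51.7 ff 20.0
488.6,395.5,130,100.5 -> [-105.7  230.3   -3.3] turn 0.001
```

Request:
{"method": "send_rows", "body": {"commands": [[0.45, [-104, 230, -2], 0], [0.45, [-104, 230, -2], 0], [0.45, [-104, 230, -2], 0], [0.45, [-104, 230, -2], 0], [0.45, [-104, 230, -2], 0], [0.45, [-104, 230, -2], 0], [0.45, [-104, 230, -2], 0]]}}

```text
time: 16.7
tool_pos: [0.4876, 0.3954, 0.1288]
orientation: [-0.091, 0.996, -0.001, -0.001]
contact_force: [-0.3, 0.4, -1.3]
grip_width: 0.052
finger_force: 20.0
```

```bash
python3 go.py 488.6,395.5,23,100.5
```

```text
t 16.7 tcp [487.6 395.4 128.8] phi 100.5 zax [-0.002 -0.001 -1.   ] F [-0.3  0.4 -1.3] w 52.0 ff 20.0
488.6,395.5,23,100.5 -> [ -1.2   0.  105.8] turn -0.001
```

Request:
{"method": "send_rows", "body": {"commands": [[0.45, [-1, 0, 40], 0], [0.45, [-1, 0, 70], 0], [0.45, [-1, 0, 90], 0], [0.45, [-1, 0, 100], 0], [0.45, [-1, 0, 105], 0], [0.45, [-1, 0, 107], 0], [0.45, [-1, 0, 108], 0], [0.45, [-1, 0, 108], 0]]}}

```text
time: 17.5
tool_pos: [0.4898, 0.3955, 0.0232]
orientation: [-0.091, 0.996, 0.0, 0.001]
contact_force: [-0.2, 0.3, -0.8]
grip_width: 0.0518
finger_force: 20.0
```

Request:
{"method": "send_rows", "body": {"commands": [[0.45, [0, 0, 0.5], 0], [0.45, [0, 0, 1], 0], [0.45, [0, 0, 1], 0]]}}

```text
time: 17.8
tool_pos: [0.4893, 0.3953, 0.0215]
orientation: [-0.092, 0.996, 0.0, 0.0]
contact_force: [-0.7, -0.6, -1.0]
grip_width: 0.0519
finger_force: 20.0
```

Request:
{"method": "send_rows", "body": {"commands": [[0.45, [0, 0, 0.5], 0], [0.45, [0, 0, 1], 0], [0.45, [0, 0, 1.5], 0], [0.45, [0, 0, 2], 0], [0.45, [0, 0, 2], 0]]}}

```text
time: 18.3
tool_pos: [0.4893, 0.3952, 0.0195]
orientation: [-0.092, 0.996, -0.0, -0.0]
contact_force: [-1.0, -0.2, 1.8]
grip_width: 0.0517
finger_force: 20.0
```

Request:
{"method": "send_rows", "body": {"commands": [[0.67, [0, 0, 0], 0], [0.67, [0, 0, 0], 0], [0.67, [0, 0, 0], 0], [0.67, [0, 0, 0], 0], [0.67, [0, 0, -10], 0], [0.67, [0, 0, -25], 0], [0.67, [0, 0, -60], 0], [0.67, [0, 0, -105], 0], [0.67, [0, 0, -110], 0]]}}

```text
time: 19.2
tool_pos: [0.4922, 0.3975, 0.1363]
orientation: [-0.091, 0.996, 0.003, 0.004]
contact_force: [0.4, 0.6, -0.5]
grip_width: 0.0617
finger_force: 0.0
```

```bash
python3 go.py 430,150,130,43
```

```text
t 19.2 tcp [492.2 397.5 136.3] phi 100.5 zax [ 0.007  0.006 -1.   ] F [ 0.4  0.6 -0.5] w 61.7 ff 0.0
430,150,130,43 -> [ 106.3 -232.1    4.4] turn 1.004
```

Request:
{"method": "send_rows", "body": {"commands": [[0.9, [105, -230, 0], 0], [0.9, [105, -230, 0], 0], [0.9, [105, -230, 0], 0], [0.9, [105, -230, 0], 1.004], [0.9, [105, -230, 0], 1.004], [0.9, [105, -230, 0], 1.004], [0.9, [105, -230, 0], 1.004], [0.9, [105, -230, 0], 1.004], [0.9, [105, -230, 0], 1.004], [0.9, [105, -230, 0], 1.004]]}}

```text
time: 20.2
tool_pos: [0.4281, 0.1499, 0.13]
orientation: [0.402, 0.916, 0.0, 0.0]
contact_force: [-0.2, -0.2, 0.1]
grip_width: 0.0829
finger_force: 0.0
```

```bash
python3 go.py 536.5,28,130,43;python3 - <<'E'
from h import *
D={c:robot.camera(c) for c in("top","scene")}
im=np.hstack([cv2.resize(D["top"]["pixels"][180:320,130:290,::-1],(400,350),interpolation=2),cv2.resize(D["scene"]["pixels"][100:240,130:290,::-1],(400,350),interpolation=2)])
cv2.imwrite("pics/placed2.png",im)
E
```

```text
t 20.2 tcp [428.1 149.9 130. ] phi 42.6 zax [ 0.001  0.    -1.   ] F [-0.2 -0.2  0.1] w 82.9 ff 0.0
536.5,28,130,43 -> [-1.631e+02 -2.800e+00  1.000e-01] turn -0.007
```

View pics/placed2.png

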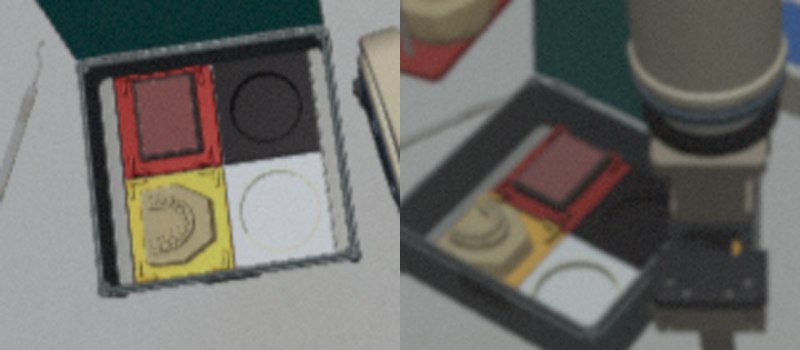

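The pad lies flat within the red holder's stops, at about (165,118). Now the black jar.

Request:
{"method": "send_rows", "body": {"commands": [[0.9, [-163, -3, 0], 0], [0.9, [-163, -3, 0], 0], [0.9, [-163, -3, 0], 0], [0.9, [-163, -3, 0], 0], [0.9, [-163, -3, 40], 0], [0.9, [-163, -3, 75], 0], [0.9, [-163, -3, 98], 0], [0.9, [-163, -3, 108], 0], [0.9, [-163, -3, 112], 0], [0.9, [-163, -3, 112], 0]]}}

```text
time: 21.3
tool_pos: [0.5371, 0.0289, 0.0178]
orientation: [0.398, 0.917, 0.0, 0.0]
contact_force: [0.3, -0.3, -0.3]
grip_width: 0.0825
finger_force: 0.0
```

Request:
{"method": "send_rows", "body": {"commands": [[0.4, [0, 0, 0], 0], [0.4, [0, 0, 0], 0], [0.4, [0, 0, 0], 0], [0.4, [0, 0, 0], 0], [0.4, [0, 0, 0], 0], [0.4, [0, 0, 0], 0], [0.4, [0, 0, 0], 0], [0.4, [0, 0, 0], 0]], "squeeze": 20}}

```text
time: 22.1
tool_pos: [0.5369, 0.0285, 0.0176]
orientation: [0.399, 0.917, -0.0, 0.0]
contact_force: [-2.2, -1.3, 5.4]
grip_width: 0.0451
finger_force: 20.0
```

Request:
{"method": "send_rows", "body": {"commands": [[0.4, [0, 0, -8], 0], [0.4, [0, 0, -30], 0], [0.4, [0, 0, -70], 0], [0.4, [0, 0, -110], 0], [0.4, [0, 0, -125], 0], [0.4, [0, 0, -125], 0]]}}

```text
time: 22.7
tool_pos: [0.5386, 0.0287, 0.1451]
orientation: [0.399, 0.917, 0.001, 0.002]
contact_force: [-0.2, 0.2, -0.2]
grip_width: 0.0454
finger_force: 20.0
```

```bash
python3 go.py 430,150,143,100.5
```

```text
t 22.7 tcp [538.6  28.7 145.1] phi 43.0 zax [ 0.005  0.    -1.   ] F [-0.2  0.2 -0.2] w 45.4 ff 20.0
430,150,143,100.5 -> [162.8   3.2   1.6] turn -1.004
```

Request:
{"method": "send_rows", "body": {"commands": [[0.4, [162, 4, 0], -1.004], [0.4, [162, 4, 0], -1.004], [0.4, [162, 4, 0], -1.004], [0.4, [162, 4, 0], -1.004], [0.4, [162, 4, 0], -1.004], [0.4, [162, 4, 0], -1.004], [0.4, [162, 4, 0], -1.004], [0.4, [162, 4, 0], -1.004]]}}

```text
time: 23.5
tool_pos: [0.4284, 0.1497, 0.1412]
orientation: [-0.092, 0.996, -0.0, -0.001]
contact_force: [0.1, 0.1, -1.2]
grip_width: 0.0448
finger_force: 20.0
```

```bash
python3 go.py 503.5,314.9,142,100.5
```

```text
t 23.5 tcp [428.4 149.7 141.2] phi 100.6 zax [-0.002 -0.001 -1.   ] F [ 0.1  0.1 -1.2] w 44.8 ff 20.0
503.5,314.9,142,100.5 -> [-104.2  148.6   -1.1] turn 0.002
```

Request:
{"method": "send_rows", "body": {"commands": [[0.4, [-103, 148.5, 0], 0], [0.4, [-103, 148.5, 0], 0], [0.4, [-103, 148.5, 0], 0], [0.4, [-103, 148.5, 0], 0], [0.4, [-103, 148.5, 0], 0], [0.4, [-103, 148.5, 0], 0]]}}

```text
time: 24.1
tool_pos: [0.5027, 0.3143, 0.1409]
orientation: [-0.091, 0.996, -0.001, -0.001]
contact_force: [-0.3, -0.7, -1.5]
grip_width: 0.0445
finger_force: 20.0
```

```bash
python3 go.py 503.5,314.9,28,100.5; python3 - <<'E'
from h import *
d=robot.camera("top")
cv2.imwrite("pics/hold3.png",cv2.resize(d["pixels"][180:320,130:290,::-1],(400,350),interpolation=2))
E
```

```text
t 24.1 tcp [502.7 314.3 140.9] phi 100.4 zax [-0.002 -0.002 -1.   ] F [-0.3 -0.7 -1.5] w 44.5 ff 20.0
503.5,314.9,28,100.5 -> [ -1.2   0.6 112.9] turn -0.001
```

Request:
{"method": "send_rows", "body": {"commands": [[0.4, [-0.5, 0.5, 40], 0], [0.4, [-0.5, 0.5, 70], 0], [0.4, [-0.5, 0.5, 90], 0], [0.4, [-0.5, 0.5, 100], 0], [0.4, [-0.5, 0.5, 106], 0], [0.4, [-0.5, 0.5, 110], 0], [0.4, [-0.5, 0.5, 112], 0], [0.4, [-0.5, 0.5, 112], 0]]}}

```text
time: 24.95
tool_pos: [0.5043, 0.3154, 0.0309]
orientation: [-0.091, 0.996, 0.0, 0.0]
contact_force: [-0.5, 0.0, -0.5]
grip_width: 0.0447
finger_force: 20.0
```

Request:
{"method": "send_rows", "body": {"commands": [[0.4, [0, 0, 0.5], 0], [0.4, [0, 0, 1], 0], [0.4, [0, 0, 1.5], 0], [0.4, [0, 0, 2], 0], [0.4, [0, 0, 2.5], 0], [0.4, [0, 0, 2.5], 0]]}}

```text
time: 25.55
tool_pos: [0.5039, 0.3152, 0.0277]
orientation: [-0.091, 0.996, -0.0, -0.0]
contact_force: [-0.6, 0.0, -0.3]
grip_width: 0.045
finger_force: 20.0
```

Request:
{"method": "send_rows", "body": {"commands": [[0.4, [0, 0, 0.7], 0], [0.4, [0, 0, 1.4], 0], [0.4, [0, 0, 2], 0], [0.4, [0, 0, 2.5], 0], [0.4, [0, 0, 3], 0], [0.4, [0, 0, 3], 0]]}}

```text
time: 26.15
tool_pos: [0.504, 0.3152, 0.0248]
orientation: [-0.091, 0.996, -0.0, -0.0]
contact_force: [-0.4, 0.1, -0.4]
grip_width: 0.0443
finger_force: 20.0
```

Request:
{"method": "send_rows", "body": {"commands": [[0.4, [0, 0, 0.3], 0], [0.4, [0, 0, 0.5], 0], [0.62, [0, 0, 0.5], 0], [0.62, [0, 0, 0.5], 0], [0.62, [0, 0, 0.5], 0], [0.62, [0, 0, 0.5], 0], [0.62, [0, 0, -15], 0], [0.62, [0, 0, -50], 0], [0.62, [0, 0, -95], 0], [0.62, [0, 0, -115], 0]]}}

```text
time: 27.15
tool_pos: [0.5055, 0.3162, 0.1447]
orientation: [-0.091, 0.996, 0.001, 0.002]
contact_force: [0.0, 1.3, -0.2]
grip_width: 0.0569
finger_force: 0.0
```

```bash
python3 go.py 437.5,99,140,100.5
```

```text
t 27.15 tcp [505.5 316.2 144.7] phi 100.5 zax [ 0.004  0.003 -1.   ] F [ 0.   1.3 -0.2] w 56.9 ff 0.0
437.5,99,140,100.5 -> [ 106.5 -201.2    3.8] turn -0.0
```

Request:
{"method": "send_rows", "body": {"commands": [[0.8, [105, -200, 0], 0], [0.8, [105, -200, 0], 0], [1, [105, -200, 0], 0], [1, [105, -200, 0], 0], [1, [105, -200, 0], 0], [1, [105, -200, 0], 0], [1, [105, -200, 0], 0]]}}

```text
time: 27.85
tool_pos: [0.4379, 0.0994, 0.1409]
orientation: [-0.091, 0.996, 0.0, 0.001]
contact_force: [1.4, 0.3, 0.2]
grip_width: 0.0919
finger_force: 0.0
```

```bash
python3 go.py 437.5,99,26,100.5;python3 - <<'E'
from h import *
D={c:robot.camera(c) for c in("top","scene")}
im=np.hstack([cv2.resize(D["top"]["pixels"][180:320,130:290,::-1],(400,350),interpolation=2),cv2.resize(D["scene"]["pixels"][100:240,130:290,::-1],(400,350),interpolation=2)])
cv2.imwrite("pics/placed3.png",im)
E
```

```text
t 27.85 tcp [437.9  99.4 140.9] phi 100.4 zax [ 0.002  0.001 -1.   ] F [1.4 0.3 0.2] w 91.9 ff 0.0
437.5,99,26,100.5 -> [  0.7  -0.4 114.9] turn -0.002
```

View pics/placed3.png

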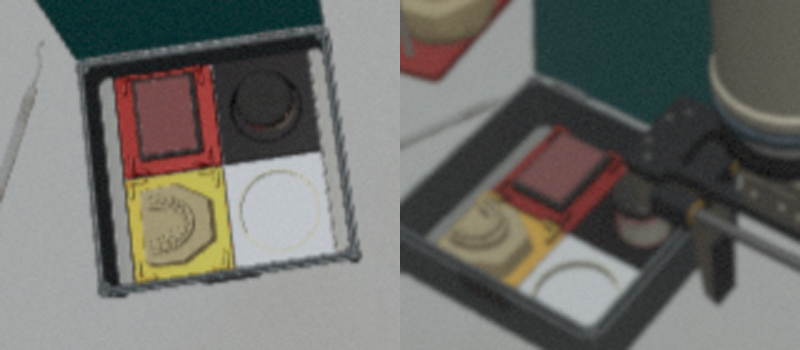

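The black jar stands in its well, at (265,105). Now the white jar.

Request:
{"method": "send_rows", "body": {"commands": [[1, [0.5, -0.5, 40], 0], [1, [0.5, -0.5, 75], 0], [1, [0.5, -0.5, 98], 0], [1, [0.5, -0.5, 110], 0], [1, [0.5, -0.5, 114.5], 0], [1, [0.5, -0.5, 114.5], 0]]}}

```text
time: 28.55
tool_pos: [0.4371, 0.0994, 0.0253]
orientation: [-0.092, 0.996, -0.0, -0.0]
contact_force: [-0.2, 0.2, 0.8]
grip_width: 0.0915
finger_force: 0.0
```

Request:
{"method": "send_rows", "body": {"commands": [[0.5, [0, 0, 0], 0], [0.5, [0, 0, 0], 0], [0.5, [0, 0, 0], 0], [0.5, [0, 0, 0], 0], [0.5, [0, 0, 0], 0], [0.5, [0, 0, 0], 0], [0.5, [0, 0, 0], 0], [0.5, [0, 0, 0], 0]], "squeeze": 22}}

```text
time: 29.35
tool_pos: [0.437, 0.0988, 0.0256]
orientation: [-0.091, 0.996, -0.0, 0.0]
contact_force: [-0.4, -1.5, 5.6]
grip_width: 0.0518
finger_force: 22.0
```

Request:
{"method": "send_rows", "body": {"commands": [[0.5, [0, 0, -8], 0], [0.5, [0, 0, -30], 0], [0.5, [0, 0, -70], 0], [0.5, [0, 0, -110], 0], [0.5, [0, 0, -120], 0], [0.5, [0, 0, -120], 0]]}}

```text
time: 29.95
tool_pos: [0.4378, 0.0991, 0.147]
orientation: [-0.091, 0.996, 0.0, 0.002]
contact_force: [-0.2, 1.0, -0.5]
grip_width: 0.0522
finger_force: 22.0
```

```bash
python3 go.py 418.9,299.3,145,100.5
```

```text
t 29.95 tcp [437.8  99.1 147. ] phi 100.5 zax [ 0.004  0.001 -1.   ] F [-0.2  1.  -0.5] w 52.2 ff 22.0
418.9,299.3,145,100.5 -> [-17.8 200.3   2.1] turn -0.0
```

Request:
{"method": "send_rows", "body": {"commands": [[0.5, [-18, 200, 0], 0], [0.5, [-18, 200, 0], 0], [0.5, [-18, 200, 0], 0], [0.5, [-18, 200, 0], 0], [0.5, [-18, 200, 0], 0], [0.5, [-18, 200, 0], 0]]}}

```text
time: 30.55
tool_pos: [0.4166, 0.299, 0.1434]
orientation: [-0.093, 0.996, -0.001, -0.001]
contact_force: [-0.4, -1.6, -0.8]
grip_width: 0.0519
finger_force: 22.0
```

```bash
python3 go.py 418.9,299.3,37,100.5;python3 - <<'E'
from h import *
D={c:robot.camera(c) for c in("top","scene")}
z0=robot.get_obs()["tool_pos"][2]-.0256
for use in (("scene",),("top",)):
    try:
        x,f,u=fit("white_jar_center",D,(.419,.299),use,z0=z0);print(u,np.round(x*1000,1),round(f,3))
    except Exception as e:print(use,e)
im=np.hstack([cv2.resize(D["top"]["pixels"][180:320,130:290,::-1],(400,350),interpolation=2),cv2.resize(D["scene"]["pixels"][100:240,130:290,::-1],(400,350),interpolation=2)])
cv2.imwrite("pics/hold4.png",im)
E
```

```text
t 30.55 tcp [416.6 299.  143.4] phi 100.7 zax [-0.003 -0.002 -1.   ] F [-0.4 -1.6 -0.8] w 51.9 ff 22.0
418.9,299.3,37,100.5 -> [-2.700e+00  1.000e-01  1.064e+02] turn 0.003
['scene'] [415.5 300.3] 0.319
['top'] [385.2 286.9] 0.557
```

View pics/hold4.png

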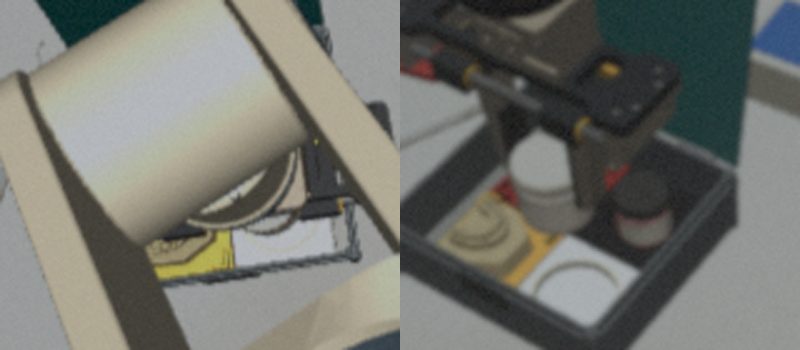

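The jar hangs upright at (545,185), over the white well. Lowering.

Request:
{"method": "send_rows", "body": {"commands": [[0.5, [-1, 0, 40], 0.003], [0.5, [-1, 0, 70], 0.003], [0.5, [-1, 0, 88], 0.003], [0.5, [-1, 0, 97], 0.003], [0.5, [-1, 0, 102], 0.003], [0.5, [-1, 0, 105], 0.003], [0.5, [-1, 0, 107], 0.003], [0.5, [-1, 0, 107], 0.003]]}}

```text
time: 31.55
tool_pos: [0.4194, 0.2991, 0.0388]
orientation: [-0.09, 0.996, 0.0, 0.0]
contact_force: [0.4, -0.6, -1.2]
grip_width: 0.0516
finger_force: 22.0
```

Request:
{"method": "send_rows", "body": {"commands": [[0.5, [0, 0, 0.7], 0], [0.5, [0, 0, 1.4], 0], [0.5, [0, 0, 2], 0], [0.5, [0, 0, 2.5], 0], [0.5, [0, 0, 3], 0], [0.5, [0, 0, 3], 0]]}}

```text
time: 32.15
tool_pos: [0.419, 0.299, 0.0353]
orientation: [-0.09, 0.996, -0.0, -0.0]
contact_force: [0.3, 0.7, -0.6]
grip_width: 0.052
finger_force: 22.0
```

Request:
{"method": "send_rows", "body": {"commands": [[0.5, [0, 0, 0.7], 0], [0.5, [0, 0, 1.4], 0], [0.5, [0, 0, 2], 0], [0.5, [0, 0, 2.5], 0], [0.5, [0, 0, 3], 0], [0.5, [0, 0, 3], 0]]}}

```text
time: 32.75
tool_pos: [0.419, 0.299, 0.0326]
orientation: [-0.09, 0.996, -0.0, -0.0]
contact_force: [-1.1, -0.9, 4.9]
grip_width: 0.0523
finger_force: 22.0
```

Request:
{"method": "send_rows", "body": {"commands": [[0.67, [0, 0, 0], 0], [0.67, [0, 0, 0], 0], [0.67, [0, 0, 0], 0], [0.67, [0, 0, 0], 0], [0.67, [0, 0, -15], 0], [0.67, [0, 0, -50], 0], [0.67, [0, 0, -100], 0], [0.67, [0, 0, -110], 0]]}}

```text
time: 33.55
tool_pos: [0.4213, 0.3006, 0.147]
orientation: [-0.09, 0.996, 0.002, 0.003]
contact_force: [0.5, 0.4, -0.6]
grip_width: 0.0618
finger_force: 0.0
```

Request:
{"method": "send_rows", "body": {"commands": [[0, [20, -150, -40], 0], [0, [20, -150, -80], 0], [0, [20, -150, -120], 0], [0, [20, -150, -160], 0], [0, [20, -150, -160], 0], [0, [20, -150, -160], 0]]}}

```text
time: 34.15
tool_pos: [0.4285, 0.1472, 0.3066]
orientation: [-0.089, 0.996, 0.001, 0.004]
contact_force: [0.6, 0.4, -0.1]
grip_width: 0.0154
finger_force: 0.0
```

```bash
python3 go.py;python3 - <<'E'
from h import *
D={c:robot.camera(c) for c in("top","scene")}
im=np.hstack([cv2.resize(D["top"]["pixels"][0:300,90:350,::-1],(390,450),interpolation=2),cv2.resize(D["scene"]["pixels"][0:240,110:330,::-1],(410,447),interpolation=2)[:,:] if 0 else cv2.resize(D["scene"]["pixels"][0:240,110:330,::-1],(410,450),interpolation=2)])
cv2.imwrite("pics/placed4.png",im)
E
```

```text
t 34.15 tcp [428.5 147.2 306.6] phi 100.2 zax [ 0.007  0.002 -1.   ] F [ 0.6  0.4 -0.1] w 15.4 ff 0.0
```

View pics/placed4.png

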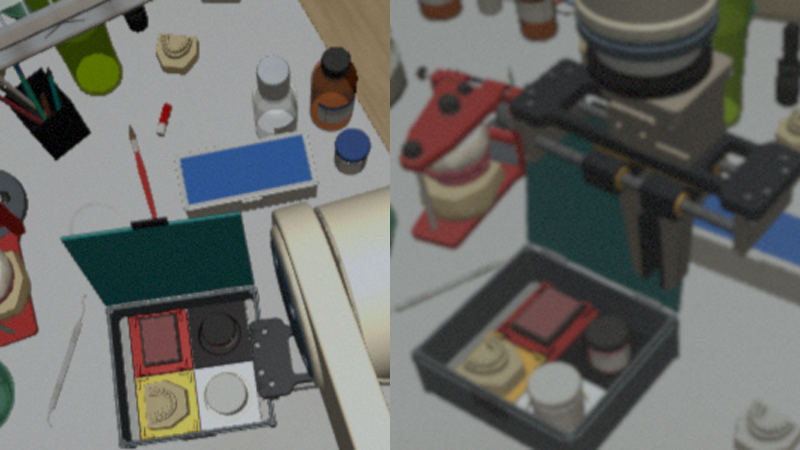

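All four items are seated, and the lid (125,260 in the left half) stands open with clear room behind it. The pen cup (50,120) is well back. I'll take the closed fingers over and behind the lid, to the right of its catch.

```bash
python3 go.py 663,339,305,100.5; python3 -c "
from h import *
d=robot.camera('top')
print(to_plane(d,[(130,103)],0),to_plane(d,[(90+180/1.5,210/1.5),(90+315/1.5,190/1.5)],0))"
```

```text
t 34.25 tcp [426.4 147.7 302.3] phi 100.3 zax [ 0.001  0.001 -1.   ] F [-0.4 -0.9 -0.5] w 7.9 ff 0.0
663,339,305,100.5 -> [-266.9  146.    -2.3] turn -0.004
[[0.76635956 0.5671412 ]] [[0.68625303 0.38369307]
 [0.72370768 0.18821546]]
```

Request:
{"method": "send_rows", "body": {"commands": [[0, [-266, 146, -10], 0], [0, [-266, 146, -10], 0], [0, [-266, 146, -10], 0], [0, [-266, 146, -10], 0], [0, [-266, 146, -10], 0], [0, [-266, 146, -10], 0], [0, [-266, 146, -10], 0], [0, [-266, 146, -10], 0], [0, [-266, 146, -10], 0]]}}

```text
time: 35.2
tool_pos: [0.6605, 0.3388, 0.3105]
orientation: [-0.09, 0.996, -0.001, -0.001]
contact_force: [-0.9, 0.1, 0.8]
grip_width: 0.0003
finger_force: 0.0
```

Request:
{"method": "send_rows", "body": {"commands": [[0, [0, 0, 30], 0], [0, [0, 0, 65], 0], [0, [0, 0, 95], 0], [0, [0, 0, 112], 0], [0, [0, 0, 112], 0], [0, [0, 0, 112], 0]]}}

```text
time: 35.8
tool_pos: [0.6619, 0.3391, 0.2017]
orientation: [-0.09, 0.996, 0.0, 0.001]
contact_force: [-0.5, 0.2, 0.1]
grip_width: 0.0002
finger_force: 0.0
```

Request:
{"method": "send_rows", "body": {"commands": [[0, [10, 0, 0], 0], [0, [25, 0, 0], 0], [0, [37, 0, 0], 0], [0, [47, 0, 0], 0], [0, [57, 0, 0], 0], [0, [67, 0, 0], 0], [0, [77, 0, 0], 0], [0, [87, 0, 0], 0], [0, [97, 0, 0], 0], [0, [105, 0, 0], 0]]}}

```text
time: 36.8
tool_pos: [0.5576, 0.3201, 0.2003]
orientation: [-0.09, 0.996, -0.0, -0.0]
contact_force: [0.8, 0.1, 0.1]
grip_width: 0.0008
finger_force: 0.4
```

Request:
{"method": "send_rows", "body": {"commands": [[0, [9, 0, 0], 0], [0, [18, 0, 0], 0], [0, [27, 0, 0], 0], [0, [36, 0, 0], 0], [0, [45, 0, 0], 0], [0, [54, 0, 0], 0], [0, [63, 0, 0], 0], [0, [72, 0, 0], 0], [0, [81, 0, 0], 0], [0, [90, 0, 0], 0]]}}

```text
time: 37.8
tool_pos: [0.4691, 0.304, 0.2003]
orientation: [-0.09, 0.996, -0.0, -0.0]
contact_force: [-0.1, -0.1, -0.0]
grip_width: 0.0002
finger_force: 0.1
```

Request:
{"method": "send_rows", "body": {"commands": [[0, [5, 0, 0], 0], [0, [8, 0, 0], 0], [0, [8, 0, 0], 0], [0, [8, 0, 0], 0], [0, [8, 0, 0], 0], [0, [8, 0, 0], 0], [0, [8, 0, 0], 0], [0, [8, 0, 0], 0], [0, [8, 0, 0], 0], [0, [8, 0, 0], 0]]}}

```text
time: 38.8
tool_pos: [0.4621, 0.3027, 0.2003]
orientation: [-0.09, 0.996, -0.0, -0.0]
contact_force: [0.1, 0.3, -0.7]
grip_width: 0.0003
finger_force: 0.0
```

```bash
python3 go.py;python3 - <<'E'
from h import *
D={c:robot.camera(c) for c in("top","scene")}
im=np.hstack([cv2.resize(D["top"]["pixels"][0:300,90:350,::-1],(390,450),interpolation=2),cv2.resize(D["scene"]["pixels"][0:240,110:330,::-1],(410,450),interpolation=2)])
cv2.imwrite("pics/lid1.png",im)
E
```

```text
t 38.8 tcp [462.1 302.7 200.3] phi 100.3 zax [-0. -0. -1.] F [ 0.1  0.3 -0.7] w 0.3 ff 0.0
```

View pics/lid1.png

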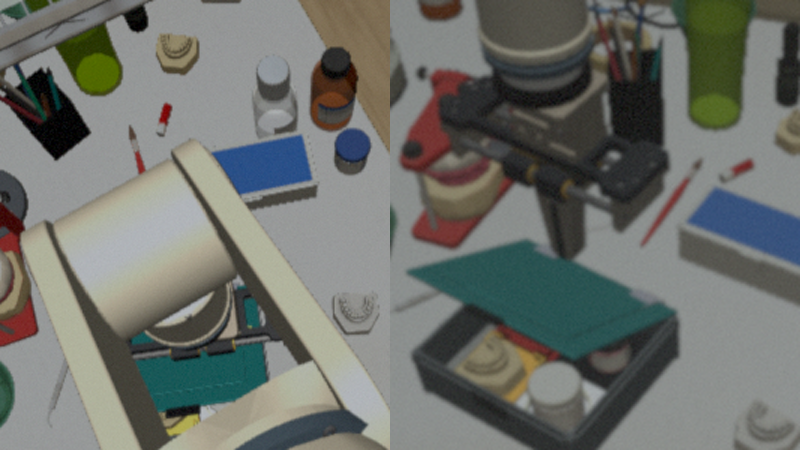

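The lid is coming down on its own and no longer touches the fingers. I'll back off upward and to the side, then check.

Request:
{"method": "send_rows", "body": {"commands": [[0, [0, 0, -40], 0], [0, [0, 0, -80], 0], [0, [20, -40, -90], 0], [0, [20, -250, -90], 0], [0, [20, -250, -90], 0], [0, [20, -250, -90], 0], [0, [20, -250, -90], 0], [0, [20, -250, -90], 0], [0, [20, -250, -90], 0], [0, [20, -250, -90], 0]]}}

```text
time: 39.9
tool_pos: [0.4871, 0.0539, 0.2903]
orientation: [-0.09, 0.996, 0.0, -0.0]
contact_force: [-0.3, 0.1, 0.6]
grip_width: -0.0
finger_force: 0.0
```

Request:
{"method": "send_rows", "body": {"commands": [[0, [0, -120, 0], 0], [0, [0, -120, 0], 0], [0, [0, -120, 0], 0], [0, [0, -120, 0], 0], [0, [0, -120, 0], 0], [0, [0, -120, 0], 0], [0, [0, -120, 0], 0], [0, [0, -120, 0], 0], [0, [0, -120, 0], 0], [0, [0, -120, 0], 0]]}}

```text
time: 40.9
tool_pos: [0.5087, -0.0646, 0.2904]
orientation: [-0.09, 0.996, -0.0, 0.0]
contact_force: [-0.3, -0.4, -0.2]
grip_width: 0.0
finger_force: 0.0
```

```bash
python3 go.py;python3 - <<'E'
from h import *
D={c:robot.camera(c) for c in("top","scene")}
im=np.hstack([cv2.resize(D["top"]["pixels"][90:320,130:390,::-1],(400,354),interpolation=2),cv2.resize(D["scene"]["pixels"][60:290,100:360,::-1],(400,354),interpolation=2)])
cv2.imwrite("pics/lid2.png",im)
for c in D:
    r=robot.outline_of("lid_edge",c)
    if r:
        cs=max(cv2.findContours(r[0]["pixels"].astype(np.uint8),0,1)[0],key=cv2.contourArea)
        ra=cv2.minAreaRect((to_plane(D[c],cs[:,0],.069)*1000).astype(np.float32));print(c,np.round(ra[0]),np.round(ra[1],1),round(ra[2],1))
E
```

```text
t 40.9 tcp [508.7 -64.6 290.4] phi 100.3 zax [ 0. -0. -1.] F [-0.3 -0.4 -0.2] w 0.0 ff 0.0
top [450. 346.] [197.5 204.5] 10.9
scene [449. 347.] [196.3 201. ] 9.9
```

View pics/lid2.png

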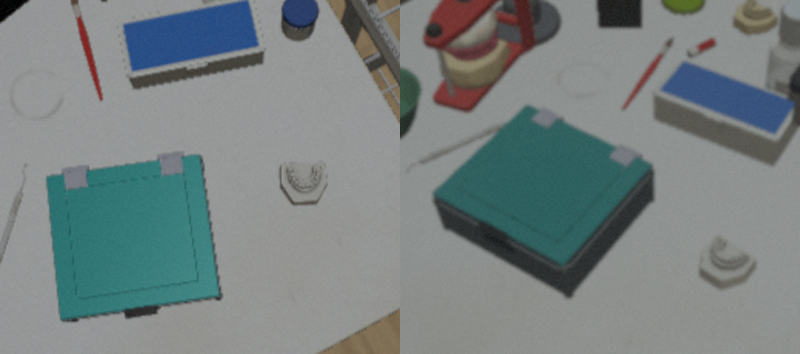

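The lid lies shut on the case, and the white cast is untouched at (303,180). I'll do a quick height check on the front corner, then hand in.

```bash
python3 - <<'E'
from h import *
D={c:robot.camera(c) for c in("top","scene")}
for z in(.06,.069,.08):
    print(z,[np.round(to_plane(D[c],[p],z)*1000) for c,p in(("top",(273,283)),("scene",(207,232)))])
print(robot.sign_off())
E
```

```text
0.06 [array([[380., 232.]]), array([[387., 239.]])]
0.069 [array([[379., 231.]]), array([[383., 234.]])]
0.08 [array([[379., 231.]]), array([[378., 227.]])]
the job is handed in; nothing more can be done
None
```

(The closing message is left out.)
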